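Stand the slumped sketchbook back up and close the row with its bookend

ROBOT

A 6-joint arm with a two-finger parallel gripper is mounted at the origin on the work surface. World frame = base frame: x ahead of the robot, y to its left, z up, the work surface at z = 0. Lengths are in mm, angles in rad, forces in N, time in s.
With the tool pointing down it reaches from about 400 to 925 mm from the base axis. Payload 12.5 kg.
Tool frame: the origin (TCP) lies on the centre line of the jaws, within the pads' length; the fingertips stand 25 mm ahead of it and the grasp point (between the pads) lies 6 mm ahead of it (env.tip_extent is the distance from the TCP to the fingertips, in mm); x points along the fingers, z is the direction in which the jaws open and shut, and the axes are right-handed (so a half turn about x gives the same grasp; the last joint's range is limited). The gripper opens to 95 mm and grips with 3 to 60 N. Pads are 20 mm wide; open, the fingers measure 119 mm over their backs; the gripper's body (75 mm by 180 mm) begins 59 mm behind the grasp point.
Start: joints at [-1.423, 0.491, 1.559, -0, 1.092, -0.106], TCP at [156.95, -604.988, 239.661] pointing down, gripper open.
Joint ranges: [-3.1, 3.1], [-0.84, 2.19], [0.05, 2.79], [-1.13, 4.28], [0.06, 2.93], [-2.69, 2.69]. Speed limits (rad/s): [2.22, 2.22, 2.79, 3.14, 3.14, 3.14].

INTERFACE

Orientations are given as [roll, pitch, yaw] about the fixed x, y, z axes, in that order (R = Rz(yaw) Ry(pitch) Rx(roll)).
In Python, from cell import env gives the robot as it stands.
- The arm moves only by the tool step_arm, never from a script. Its argument "rows" is a list of rows, each a list of 6 numbers: the shift along the tool's x, y, z in mm, then the turn, a rotation vector about the tool's x, y, z in rad. In form: [[x, y, z, wx, wy, wz], ...]. A call has 1 to 8 rows; each row shifts and turns the pose as measured when the row begins, along the tool's axes as they then stand; what a row does not reach is not made up. A row lasts 1/8 s, in which the tool goes at most 62.5 mm and 10.7 degrees, less where a joint would pass 70% of its speed; a pose out of reach is approached as far as the arm can. A call is refused whole if a number of a shift passes 62.5 or a number of a turn 0.188, either way. A call with a gripper value outside its range is refused whole. "grip" is the finger opening in mm, from 0 to 95.1, set as the call begins (left out, the last holds). The fingers move at their own pace and stop on an object; the grip force is fixed at half the most. Time passes only in rows, so rows that do not move let the fingers close. It gives the time, the measured TCP pose, the force and the opening at its end, in the units of the state.
- env.state(): the state, without advancing time (a new reading comes with each control period).
- env.read_camera(name): name is "scene" or "top"; returns the picture (480x640x3 uint8, red, green, blue); there is no depth.
- env.get_calibration(name): a dict with "fx", "fy", "cx", "cy" (pixels), "pose" (4x4, takes a point from camera to world coordinates). Camera axes: x right, y down, z forward; pixel columns grow to the right and rows downward; lengths in mm; the calibration is good to about 2 mm. A picture is of the moment at which its call begins. get_calibration takes no time and is no camera call.
- env.job_done(): hands the job in, once; it reports no verdict.
The state is a dict: "t": time; "joints": joint angles; "qvel": joint speeds; "tau": joint torques, N m; "eef_pos": TCP position; "tcp_rot": TCP orientation; "ft_force": force on the tool from outside, world axes, zero at the start; "moment": the same for the moment, N m; "opening": opening from 0.0 (shut) to 1.0 (fully open).
Only numpy, scipy, OpenCV 4.12 (cv2) and the standard library are available. Lean on these libraries where they do the work, as an engineer would, in place of code of your own. Each camera call takes 0.05 s, during which the arm holds its last target.

TASK

The last sketchbook of the row on the desk has slumped over onto its stone bookend. With the fingertips, without gripping or lifting anything, push the sketchbook back up until it stands against the row while the bookend stays where it is, and then push the bookend along the desk until it holds the sketchbook snug and square against the other books. Take the hand away, and leave the jars, pens and other things on the desk where they are.

Things in the scene. Friction and masses are not known exactly. Their poses are not given: they have to be found in the camera images.
- row: Fixed: four upright hardbacks, 196-214 mm high, 165-180 deep, against a white drawer unit 235 high; heavy, does not move. Origin on the desk at the foot of the bare outer cover of the last upright book, mid-depth. y points from that cover into the row (books to 112 mm, drawer unit to 282), x along the cover, away from the robot, z up. Slumped book and bookend are on its -y side. Yaw varies.
- sketchbook: Loose black hardback, 170 deep (x), 28 thick (y), 200 mm high (z), about 0.55 kg. Origin: centre of its underside; z to its top edge, y to the row. At the start z leans 30 deg from vertical to the -y side: it stands on its lower -y edge, its outer cover resting on the bookend's top edge. Stood up where it is it leaves a 2-10 mm gap to the row; within 8 deg of upright it stands by itself.
- sketchbook_top (a point): Middle of the sketchbook's upper outer edge: its point x 0, y -14, z 200 mm. At the start it is about 173 mm above the desk, overhanging the bookend by about 34 mm beyond the bookend's front face; upright, 200 mm above the desk.
- bookend: Loose grey stone bookend, L-shaped profile, 90 wide (x), 80 mm deep (y), about 0.85 kg. In front (+y, to the row) an upright 30 thick, 115 high; behind it (-y) a heel 50 deep, 40 high. Origin: centre of its underside; front face at y +40, back of the upright at y +10, vertical back of the heel at y -40 mm. Pushed low on the heel it slides; with the book before it this takes 5 to 12 N.
- bookend_face (a point): Point of the bookend at the foot of its front face (the face turned to the books), midway along its width, at desk level.
- paste_jar: Bystander: white plastic paste jar, 80 mm across, 105 mm high, upright. Origin: on the desk under it, at its centre.
- glue_bottle: Bystander: white glue bottle with a cap, 48 mm across, 125 mm high, upright. Origin: on the desk under it, at its centre.
- pen_cup: Bystander: mug-like cup full of pens and pencils, 72 mm across, 95 mm high, pens up to about 180 mm. Origin: on the desk under it, at its centre.
- eraser: Bystander: white eraser, 55 x 24 x 14 mm, flat on the desk. Origin: on the desk under it, at its centre.
- scissors: Bystander: scissors lying flat, about 180 mm long, 10 mm thick, origin near the pivot. Origin: on the desk under it.
- mouse: Bystander: black computer mouse, 105 x 60 x 30 mm. Origin: on the desk under it, at its centre.
- tape_roll: Bystander: roll of tape lying flat, 76 mm across, 24 mm high. Origin: on the desk under it, at its centre.
Mind the look-alikes: they are no part of the job. What is shaped like the bookend but blue or pink is not meant.

How it is judged (in metres and radians):
On the way, in this order (a step that is already met when the one before it is completed fails the run):
1. the sketchbook has been stood up and stands by itself (within 7 degrees of upright, at the row, fingers off it) while the bookend was left where it stood (within 20 mm) (angle between sketchbook's own z axis and vertical below 0.12 rad and contact force between sketchbook and the fingers below 0.1 N and y of sketchbook in the frame of row above -0.045 m and distance of bookend from where it was at the start of the episode below 0.02 m), for 0.3 s.
2. the bookend has been slid up to the sketchbook, closing the row (angle between sketchbook's own z axis and vertical below 0.12 rad and y of bookend_face in the frame of row above -0.036 m), for 0.2 s.
At the end, for the whole second after the job is handed in: Sketchbook upright (3 deg), square (4.5 deg), within 6 mm of the row and 35 mm of its place along it; bookend flat, square (7 deg), within 40 mm of the sketchbook's middle, face against it: at most 8 mm slack in all between row, sketchbook and bookend; both at rest (angle between each of sketchbook, bookend's own z axis and vertical below 0.05 rad and y of sketchbook in the frame of row between -0.02 and 0 m and x of sketchbook in the frame of row between -0.035 and 0.035 m and angle between the y axis of sketchbook and the y axis of row, either way round below 0.08 rad and y of bookend_face in the frame of row above -0.036 m and x of bookend_face in the frame of sketchbook between -0.04 and 0.04 m and angle between the y axis of bookend and the y axis of row, either way round below 0.12 rad and linear speed of each of sketchbook, bookend below 0.01 m/s); the robot touches nothing.
It fails at once if the sketchbook is lifted off the desk (its underside more than 30 mm up) or falls flat (height (world z) of sketchbook above 0.03 m or angle between sketchbook's own z axis and vertical above 0.9 rad).
It fails at once if the bookend is lifted or tipped over (height (world z) of bookend above 0.015 m or angle between bookend's own z axis and vertical above 0.4 rad).
It fails at once if the bookend is shoved along (more than 25 mm) while the sketchbook still leans on it (distance of bookend from where it was at the start of the episode above 0.025 m and angle between sketchbook's own z axis and vertical above 0.3 rad).
It fails at once if the sketchbook or the bookend's upright is taken between the fingers ((x of the grasp point in the frame of sketchbook between -0.085 and 0.085 m and y of the grasp point in the frame of sketchbook between -0.012 and 0.012 m and z of the grasp point in the frame of sketchbook between 0 and 0.2 m) or (x of the grasp point in the frame of bookend between -0.045 and 0.045 m and y of the grasp point in the frame of bookend between 0.012 and 0.038 m and z of the grasp point in the frame of bookend between 0 and 0.113 m)).
It fails at once if something else on the desk is disturbed (moved more than 30 mm) (distance of any of paste_jar, glue_bottle, pen_cup, eraser, scissors, mouse, tape_roll from where it was at the start of the episode above 0.03 m).
It also fails if it takes over 48 s, if anything falls off the work surface, if the arm or the gripper's body presses on something with over 40 N, if the wrist force passes 120 N, or if a joint passes its speed limit or range.

## Working session

There is one attempt and no reset: what is moved stays moved. The work goes in short steps, Python scripts to look and compute and a tool call to move; the robot and the scene stay as the last step left them, time stands still between calls to the robot, and variables do not carry over. Pictures are saved under pics/ and viewed, and the job is handed in when it is done.

Besides the shell and the picture viewer there is one more tool, called after "Emit:" by a JSON object that holds its "api" and its "payload", one argument or row to a line. step_arm: Moves the arm, as the interface text tells. Its arguments: {"type":"object","properties":{"rows":{"type":"array","items":{"type":"array","items":{"type":"number"}}},"grip":{"type":"number"}},"required":["rows"]}

```bash
ls; mkdir -p pics; python3 - <<'E'
from cell import env
import cv2, numpy as np
np.set_printoptions(precision=4,suppress=True)
for n in ("scene","top"):
    im=env.read_camera(n); cv2.imwrite(f"pics/{n}0.png",im[:,:,::-1]); c=env.get_calibration(n); print(n,{k:c[k] for k in("fx","fy","cx","cy")}); print(np.array(c["pose"]))
s=env.state(); print(s)
E
```

```text
pics
scene {'fx': 562.882825547911, 'fy': 562.882825547911, 'cx': 318.3817804370122, 'cy': 241.28446262036212}
[[  -0.6456    0.5373   -0.5427 1158.7911]
 [   0.7635    0.4385   -0.4741  272.8725]
 [  -0.0168   -0.7205   -0.6933  871.2584]
 [   0.        0.        0.        1.    ]]
top {'fx': 441.37061439872883, 'fy': 441.37061439872883, 'cx': 319.87630694930397, 'cy': 241.55459491952718}
[[   0.0195   -0.9879    0.154   449.7844]
 [  -0.9997   -0.0219   -0.0141 -211.1969]
 [   0.0173   -0.1537   -0.988   907.0564]
 [   0.        0.        0.        1.    ]]
{'t': 0.1, 'joints': array([-1.4226,  0.4915,  1.5594, -0.    ,  1.0917, -0.1056]), 'qvel': array([ 0.001 , -0.0022, -0.0006, -0.0002,  0.0023, -0.0001]), 'tau': array([  0.0028, -61.3626, -25.8604,   0.0694,   0.047 ,  -0.0001]), 'eef_pos': array([ 156.8984, -604.7843,  239.1305]), 'tcp_rot': array([3.059 , 1.5698, 1.742 ]), 'ft_force': array([-0.791 ,  0.1316,  0.2378]), 'moment': array([ 0.0334,  0.0123, -0.0191]), 'opening': 0.9989061480077661}
```

View pics/scene0.png

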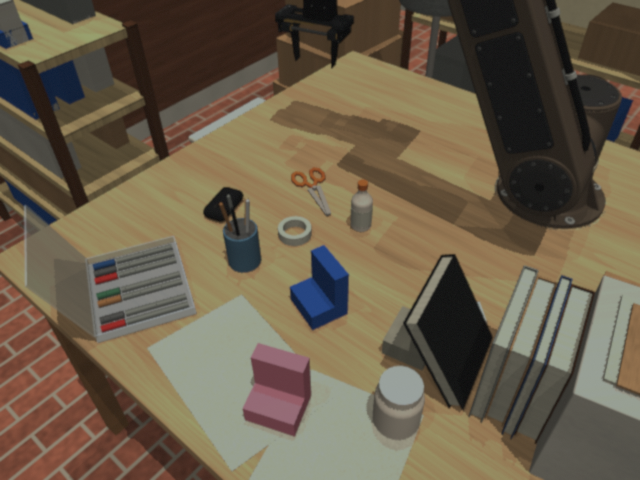

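View pics/top0.png

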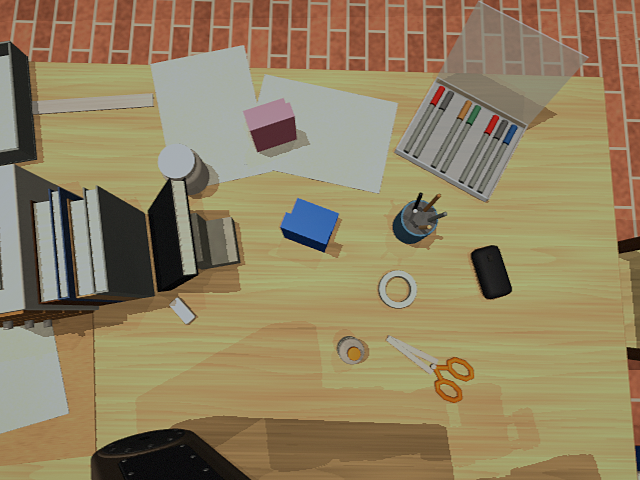

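The scene view shows the black sketchbook (about 450,330) leaning on the grey bookend (405,335). The paste jar is beside it at (398,400). In the top view the sketchbook is at about (178,240), the bookend heel at (220,243), the jar at (180,165) and the eraser at (182,310). I'll zoom in to get the corners.

```bash
python3 - <<'E'
import cv2
a=cv2.imread("pics/top0.png")[130:340,80:260]; cv2.imwrite("pics/topz.png",cv2.resize(a,None,fx=2.85,fy=2.85,interpolation=cv2.INTER_CUBIC))
a=cv2.imread("pics/scene0.png")[240:450,360:620]; cv2.imwrite("pics/scz.png",cv2.resize(a,None,fx=2.85,fy=2.85,interpolation=cv2.INTER_CUBIC))
E
```

```text
(no output)
```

View pics/topz.png

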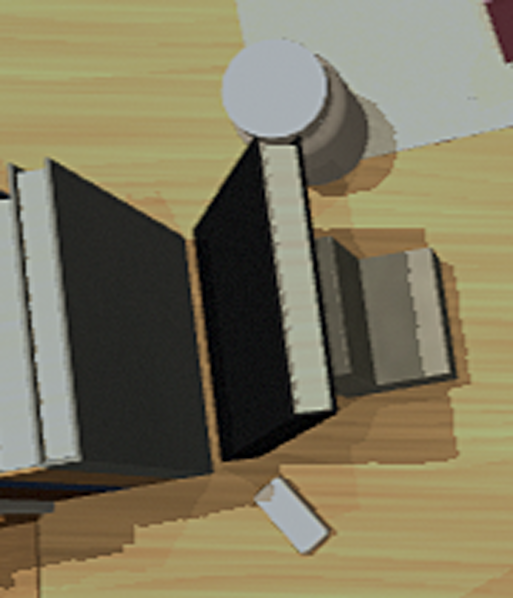

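View pics/scz.png

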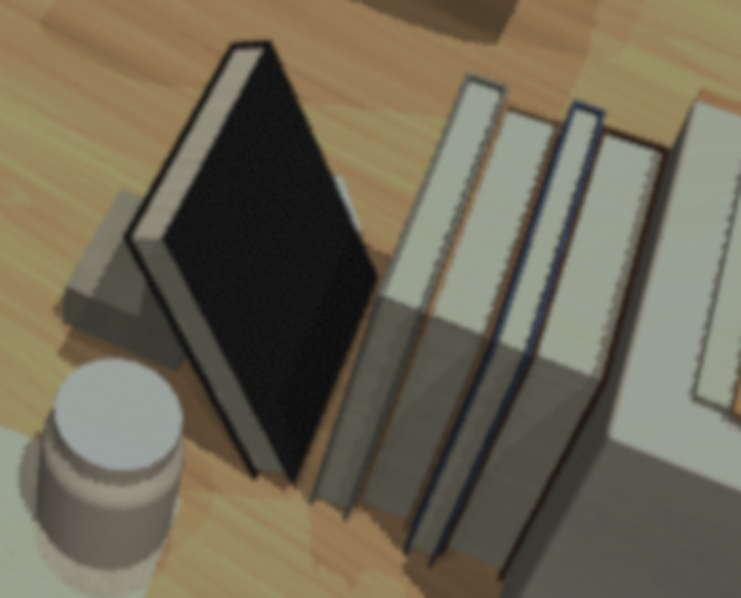

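```bash
cat > geo.py <<'E'
import numpy as np, json
from cell import env
C={n:env.get_calibration(n) for n in("scene","top")}
def proj(n,P):
    c=C[n];T=np.linalg.inv(np.array(c["pose"]));p=T[:3,:3]@np.asarray(P,float)+T[:3,3]
    return np.array([c["fx"]*p[0]/p[2]+c["cx"],c["fy"]*p[1]/p[2]+c["cy"]])
def Rz(a):return np.array([[np.cos(a),-np.sin(a),0],[np.sin(a),np.cos(a),0],[0,0,1]])
def Rx(a):return np.array([[1,0,0],[0,np.cos(a),-np.sin(a)],[0,np.sin(a),np.cos(a)]])
def rayz(n,uv,z):
    c=C[n];M=np.array(c["pose"]);d=M[:3,:3]@np.array([(uv[0]-c["cx"])/c["fx"],(uv[1]-c["cy"])/c["fy"],1]);o=M[:3,3]
    return o+d*(z-o[2])/d[2]
E
cat > fit.py <<'E'
from geo import *
from scipy.optimize import least_squares
t=lambda u,v:("top",(80+u/2.85,130+v/2.85)); s=lambda u,v:("scene",(360+u/2.85,240+v/2.85))
# book: pivot lower -y edge (local y -14,z0) at height 0
B=[(t(193,232),(85,14,0)),(t(222,462),(-85,14,0)),(t(258,140),(85,14,200)),(t(295,412),(-85,14,200)),(t(300,140),(85,-14,200)),(t(335,410),(-85,-14,200)),
(s(232,45),(-85,-14,200)),(s(270,43),(-85,14,200)),(s(130,237),(85,-14,200)),(s(163,240),(85,14,200)),(s(378,278),(-85,14,0)),(s(295,485),(85,14,0)),(s(255,475),(85,-14,0))]
def bp(p,l): return Rz(p[2])@(Rx(p[3])@(np.array(l,float)+[0,14,0]))+[p[0],p[1],0]
f=lambda p:np.concatenate([proj(o[0],bp(p,l))-o[1] for o,l in B])
r=least_squares(f,[550,130,0,.5],loss="soft_l1");print("book pivot",r.x[:2],"yaw,tilt deg",np.degrees(r.x[2:]),"rms",np.sqrt(np.mean(f(r.x)**2)));print(f(r.x).reshape(-1,2).round(1).tolist())
bk=r.x
E_=[(t(433,250),(45,-40,40)),(t(455,375),(-45,-40,40)),(t(460,380),(-45,-40,0)),(t(330,238),(45,10,115)),(t(350,376),(-45,10,115)),(s(125,192),(-45,-40,40)),(s(68,292),(45,-40,40)),(s(65,318),(45,-40,0))]
ep=lambda p,l:Rz(p[2])@np.array(l,float)+[p[0],p[1],0]
f=lambda p:np.concatenate([proj(o[0],ep(p,l))-o[1] for o,l in E_])
r=least_squares(f,[550,30,0],loss="soft_l1");print("bookend",r.x[:2],np.degrees(r.x[2]));print(f(r.x).reshape(-1,2).round(1).tolist()); be=r.x
# row: depth d, height h
Rr=[(t(187,238),(1,0,0)),(t(213,472),(-1,0,0)),(t(50,160),(1,0,1)),(t(80,460),(-1,0,1)),(s(505,90),(-1,0,1)),(s(380,295),(1,0,1)),(s(312,500),(1,0,0))]
rp=lambda p,l:Rz(p[2])@np.array([l[0]*p[3]/2,0,l[2]*p[4]])+[p[0],p[1],0]
f=lambda p:np.concatenate([proj(o[0],rp(p,l))-o[1] for o,l in Rr[:4]]+[proj(*[Rr[6][0][0],rp(p,Rr[6][1])])-Rr[6][0][1]])
r=least_squares(f,[550,150,0,175,205],loss="soft_l1");print("row",r.x[:2],np.degrees(r.x[2]),r.x[3:]);print(f(r.x).reshape(-1,2).round(1).tolist())
rw=r.x
for n,P in(("bookpivot",bk[:2]),("book stood bottom centre",bp([*bk[:3],0],(0,0,0))[:2]),("booktop",bp(bk,(0,-14,200))[:2]),("bookend",be[:2]),("face",ep(be,(0,40,0))[:2])):
    print(n,"in row",Rz(rw[2]).T[:2,:2]@(P-rw[:2]), P)
print("top pt",bp(bk,(0,-14,200)))
print("jar",rayz("top",(178,162),105),"eraser",rayz("top",(182,311),14))
E
python3 fit.py
```

```text
book pivot [566.37198009  95.75132368] yaw,tilt deg [11.42502046 30.57672217] rms 1.7023435843152823
[[-2.5, -0.6], [-2.4, 0.6], [-2.9, -1.5], [-2.5, 2.7], [-0.9, -1.4], [0.5, 1.5], [-1.9, -1.5], [-0.7, -2.0], [-4.2, -0.1], [-0.2, -1.0], [0.2, -0.8], [0.0, 0.0], [-1.1, 1.7]]
bookend [577.1476224  -13.14561729] 12.343712469229317
[[-2.1, -0.3], [-2.3, -0.1], [-0.8, 0.2], [-0.7, 0.5], [-0.1, 0.3], [-3.0, -2.6], [-1.7, -3.2], [-2.0, 0.6]]
row [557.27396868 125.78244769] 11.18900125741023 [172.40065692 205.65498315]
[[-1.0, 0.2], [-0.2, 0.0], [-0.3, 0.2], [0.2, -0.0], [-3.1, -0.0]]
bookpivot in row [  3.09765959 -31.2257382 ] [566.37198009  95.75132368]
book stood bottom centre in row [  3.03998938 -17.22585698] [563.59878455 109.4739104 ]
booktop in row [   3.51675037 -132.96321022] [586.52485845  -3.97104264]
bookend in row [  -7.46253703 -140.14378292] [577.1476224  -13.14561729]
face in row [  -8.26862296 -100.15190593] [568.59659287  25.92969326]
top pt [586.52485845  -3.97104264 172.18975333]
jar [720.33029121  47.24711937 105.        ] eraser [443.17728121  47.49761996  14.        ]
```

```bash
cat > go.py <<'E'
import sys
from geo import *
from scipy.spatial.transform import Rotation as R
ROW=np.array([557.3,125.8,0]); YAW=np.radians(11.3)
def goal(x,y,z,tilt=0,zs=1,yaw=YAW):
    """fingertip-centre at row coords x,y,z; tilt>0: tips toward +y row"""
    Q=Rz(yaw); a=np.array([0,np.sin(tilt),-np.cos(tilt)]); zz=np.array([zs,0,0]); 
    M=Q@np.column_stack([a,np.cross(zz,a),zz]); p=ROW+Rz(YAW)@np.array([x,y,z],float)-25*M[:,0]
    return p,M
def cur():
    s=env.state(); return s,np.array(s["eef_pos"]),R.from_euler("xyz",s["tcp_rot"]).as_matrix()
def show():
    s,p,M=cur(); tip=Rz(YAW).T@(p+25*M[:,0]-ROW); F=Rz(YAW).T@np.array(s["ft_force"])
    print("t",round(s["t"],2),"tip(row)",tip.round(1),"F(row)",F.round(1),"joints",s["joints"].round(2),"open",round(s["opening"],2)); print("toolaxes in row\n",(Rz(YAW).T@M).round(3))
def delta(*a,**k):
    s,p,M=cur(); q,G=goal(*a,**k); rv=R.from_matrix(M.T@G).as_rotvec()
    print("delta tool mm",(M.T@(q-p)).round(1),"rotvec",rv.round(3),"rows>=",np.ceil(max(np.linalg.norm(q-p)/62.5,np.linalg.norm(rv)/.187)))
E
python3 - <<'E'
from go import *
show()
for zs in(1,-1): delta(-3,-175,215,zs=zs)
E
```

```text
t 0.1 tip(row) [-535.8 -637.9  214.1] F(row) [-0.7  0.3  0.2] joints [-1.42  0.49  1.56 -0.    1.09 -0.11] open 1.0
toolaxes in row
 [[ 0.     0.998  0.057]
 [ 0.001  0.057 -0.998]
 [-1.     0.    -0.001]]
delta tool mm [-4.000e-01  5.581e+02 -4.321e+02] rotvec [-1.514e+00 -1.000e-03 -1.000e-03] rows>= 12.0
delta tool mm [-4.000e-01  5.581e+02 -4.321e+02] rotvec [ 1.627e+00 -1.000e-03  1.000e-03] rows>= 12.0
```

Emit:
{"api": "step_arm", "payload": {
  "rows": [
    [0,0,0,-0.185,0,0],
    [0,0,0,-0.185,0,0],
    [0,0,0,-0.185,0,0],
    [0,0,0,-0.185,0,0],
    [0,0,0,-0.185,0,0],
    [0,0,0,-0.185,0,0],
    [0,0,0,-0.185,0,0],
    [0,0,0,-0.185,0,0]
  ],
  "grip": 50
}}

```text
t: 1.1
eef_pos: [156.7, -603.6, 236.1]
tcp_rot: [1.528, 1.564, 1.715]
ft_force: [0.5, -0.2, -0.7]
opening: 0.529
```

```bash
python3 -c "
from go import *
show();delta(-3,-185,215)"
```

```text
t 1.1 tip(row) [-535.7 -636.6  211.1] F(row) [ 0.5 -0.3 -0.7] joints [-1.42  0.49  1.56  0.    1.09 -1.61] open 0.53
toolaxes in row
 [[ 0.     0.011  1.   ]
 [ 0.007  1.    -0.011]
 [-1.     0.007  0.   ]]
delta tool mm [-5.000e-01  4.574e+02  5.279e+02] rotvec [-0.011  0.    -0.007] rows>= 12.0
```

Emit:
{"api": "step_arm", "payload": {
  "rows": [
    [0,38,44,0,0,0],
    [0,38,44,0,0,0],
    [0,38,44,0,0,0],
    [0,38,44,0,0,0],
    [0,38,44,0,0,0],
    [0,38,44,0,0,0],
    [0,38,44,0,0,0],
    [0,38,44,0,0,0]
  ]
}}

```text
t: 2.1
eef_pos: [451.0, -230.1, 236.4]
tcp_rot: [1.59, 1.561, 1.773]
ft_force: [0.3, -0.4, 0.3]
opening: 0.527
```

```bash
python3 -c "
from go import *
show();delta(-3,-185,215)"
```

```text
t 2.1 tip(row) [-173.9 -328.   211.4] F(row) [ 0.3 -0.5  0.3] joints [-0.61  0.33  1.85  0.01  0.97 -0.79] open 0.53
toolaxes in row
 [[-0.     0.013  1.   ]
 [ 0.009  1.    -0.013]
 [-1.     0.009 -0.   ]]
delta tool mm [ -2.3 145.5 169. ] rotvec [-0.013 -0.    -0.009] rows>= 4.0
```

Emit:
{"api": "step_arm", "payload": {
  "rows": [
    [0,38,44,-0.013,0,-0.009],
    [0,38,44,0,0,0],
    [0,36,42,0,0,0],
    [0,34,40,0,0,0],
    [0,8,12,0,0,0],
    [0,0,0,0,0,0]
  ]
}}

```text
t: 2.85
eef_pos: [604.7, -33.9, 235.1]
tcp_rot: [2.761, 1.568, 2.963]
ft_force: [-1.0, -0.8, 0.8]
opening: 0.531
```

```bash
python3 -c "
from go import *
show();delta(-3,-165,150)
import cv2
im=env.read_camera('top');cv2.imwrite('pics/t1.png',im[:,:,::-1])"
```

```text
t 2.85 tip(row) [  15.2 -165.9  210.1] F(row) [-1.1 -0.6  0.8] joints [-0.17  0.47  1.61  0.    1.06 -0.37] open 0.53
toolaxes in row
 [[-0.002 -0.005  1.   ]
 [ 0.001  1.     0.005]
 [-1.     0.001 -0.002]]
delta tool mm [ 60.2   1.  -18.1] rotvec [ 0.005 -0.002 -0.001] rows>= 2.0
```

View pics/t1.png

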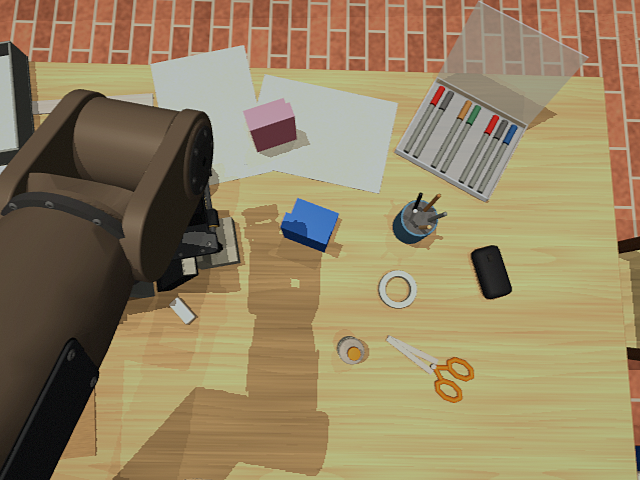

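The arm hides the book in this top view, but the fingers are where I wanted them, behind the book's upper edge (about 195,240). Next I lower them.

Emit:
{"api": "step_arm", "payload": {
  "rows": [
    [30,0,-6,0,0,0],
    [30,0,-6,0,0,0],
    [0,0,0,0,0,0]
  ]
}}

```text
t: 3.28
eef_pos: [590.2, -41.0, 174.9]
tcp_rot: [3.009, 1.569, -3.077]
ft_force: [-0.6, -0.5, -0.0]
opening: 0.526
```

```bash
python3 -c "
from go import *
show();delta(3,-140,150)
import cv2
im=env.read_camera('scene');cv2.imwrite('pics/s1.png',im[:,:,::-1])"
```

```text
t 3.27 tip(row) [  -0.5 -170.   149.9] F(row) [-0.7 -0.3 -0. ] joints [-0.18  0.52  1.71 -0.    0.91 -0.38] open 0.53
toolaxes in row
 [[-0.002  0.     1.   ]
 [ 0.     1.    -0.   ]
 [-1.     0.    -0.002]]
delta tool mm [-0.1 30.   3.5] rotvec [-0.    -0.002 -0.   ] rows>= 1.0
```

View pics/s1.png

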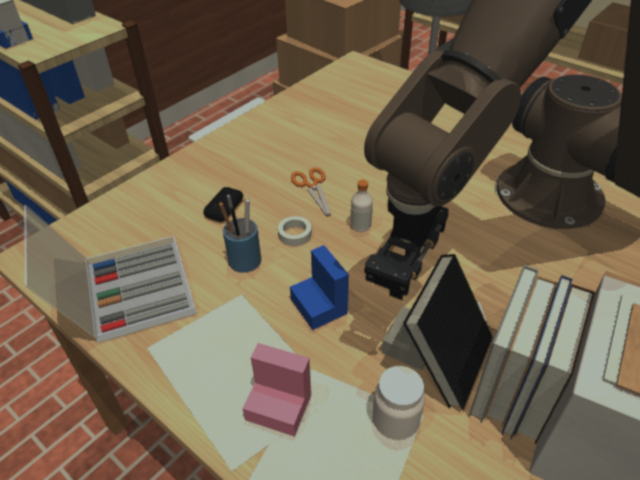

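The fingers are behind the leaning book's upper edge and nothing is touching. I start pushing toward the row.

Emit:
{"api": "step_arm", "payload": {
  "rows": [
    [0,10,3,0,0,0],
    [0,10,0,0,0,0],
    [0,10,0,0,0,0],
    [0,10,0,0,0,0],
    [0,10,0,0,0,0]
  ]
}}

```text
t: 3.95
eef_pos: [585.3, 10.7, 180.2]
tcp_rot: [-0.477, 1.564, -0.281]
ft_force: [0.8, -1.2, 1.5]
opening: 0.524
```

```bash
python3 -c "
from go import *
show()
import cv2
im=env.read_camera('scene');cv2.imwrite('pics/s2.png',im[220:460,340:640,::-1].repeat(2,0).repeat(2,1))"
```

```text
t 3.95 tip(row) [   5.1 -118.5  155.2] F(row) [ 0.6 -1.4  1.5] joints [-0.09  0.5   1.73 -0.    0.91 -0.29] open 0.52
toolaxes in row
 [[ 0.006  0.001  1.   ]
 [-0.003  1.    -0.001]
 [-1.    -0.003  0.006]]
```

View pics/s2.png

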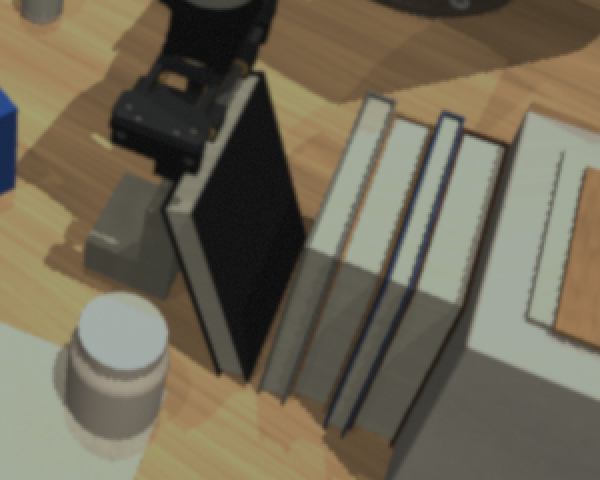

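The book is rising and the bookend hasn't moved. I keep pushing.

Emit:
{"api": "step_arm", "payload": {
  "rows": [
    [0,10,0,0,0,0],
    [0,10,0,0,0,0],
    [0,10,0,0,0,0],
    [0,10,0,0,0,0],
    [0,10,0,0,0,0],
    [0,8,0,0,0,0]
  ]
}}

```text
t: 4.75
eef_pos: [572.5, 72.8, 179.4]
tcp_rot: [-0.4, 1.566, -0.203]
ft_force: [1.0, -0.7, -0.4]
opening: 0.527
```

```bash
python3 -c "
from go import *
show()
import cv2
im=env.read_camera('scene');cv2.imwrite('pics/s3.png',im[220:460,340:640,::-1].repeat(2,0).repeat(2,1))"
```

```text
t 4.75 tip(row) [  4.6 -55.  154.4] F(row) [ 0.9 -0.9 -0.4] joints [ 0.01  0.49  1.75 -0.    0.9  -0.18] open 0.53
toolaxes in row
 [[ 0.005  0.001  1.   ]
 [-0.002  1.    -0.001]
 [-1.    -0.002  0.005]]
```

View pics/s3.png

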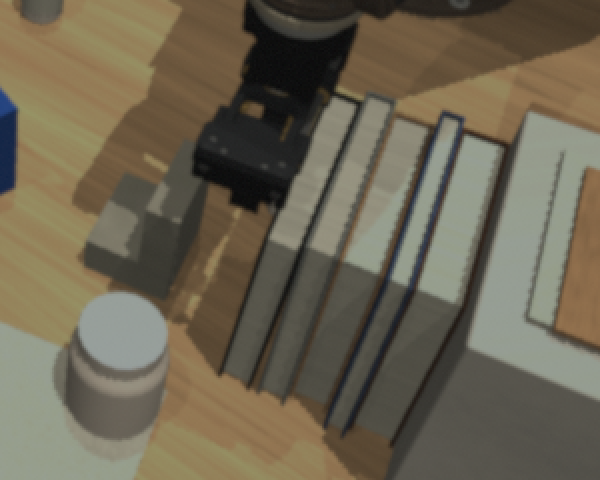

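Emit:
{"api": "step_arm", "payload": {
  "rows": [
    [0,4,0,0,0,0],
    [0,4,0,0,0,0],
    [0,3,0,0,0,0],
    [0,3,0,0,0,0]
  ]
}}

```text
t: 5.3
eef_pos: [569.8, 87.0, 179.5]
tcp_rot: [-0.654, 1.565, -0.457]
ft_force: [2.5, -20.0, -0.0]
opening: 0.528
```

```bash
python3 -c "
from go import *
show()
import cv2
im=env.read_camera('scene');cv2.imwrite('pics/s4.png',im[220:460,340:640,::-1].repeat(2,0).repeat(2,1))"
```

```text
t 5.3 tip(row) [  4.8 -40.6 154.5] F(row) [ -1.5 -20.1  -0. ] joints [ 0.04  0.49  1.75 -0.    0.9  -0.16] open 0.53
toolaxes in row
 [[ 0.005  0.     1.   ]
 [-0.004  1.    -0.   ]
 [-1.    -0.004  0.005]]
```

View pics/s4.png

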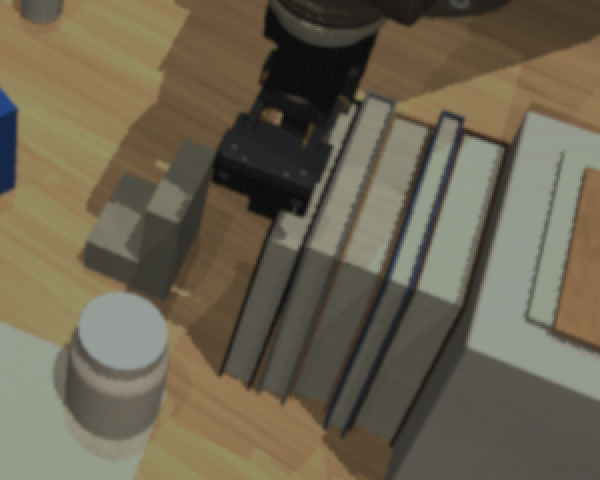

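The book is pressed against the row (20 N). I back straight off and check.

Emit:
{"api": "step_arm", "payload": {
  "rows": [
    [0,-8,0,0,0,0],
    [0,-15,0,0,0,0],
    [0,-25,0,0,0,0],
    [0,-40,0,0,0,0],
    [0,-40,0,0,0,0],
    [0,-40,-4,0,0,0],
    [0,0,0,0,0,0]
  ]
}}

```text
t: 6.22
eef_pos: [600.0, -88.0, 180.0]
tcp_rot: [-0.576, 1.564, -0.38]
ft_force: [-0.4, -0.0, 0.2]
opening: 0.524
```

```bash
python3 -c "
from go import *
show()
import cv2
for n in('scene','top'):
  im=env.read_camera(n);cv2.imwrite('pics/%s5.png'%n,im[:,:,::-1])
a=cv2.imread('pics/scene5.png')[220:460,340:640].repeat(2,0).repeat(2,1);cv2.imwrite('pics/s5.png',a)
a=cv2.imread('pics/top5.png')[130:340,80:260];cv2.imwrite('pics/t5.png',cv2.resize(a,None,fx=2.85,fy=2.85,interpolation=cv2.INTER_CUBIC))"
```

```text
t 6.22 tip(row) [ 1.000e-01 -2.181e+02  1.550e+02] F(row) [-0.4  0.   0.2] joints [-0.25  0.53  1.68 -0.    0.93 -0.45] open 0.52
toolaxes in row
 [[ 0.005  0.001  1.   ]
 [-0.004  1.    -0.001]
 [-1.    -0.004  0.005]]
```

View pics/s5.png

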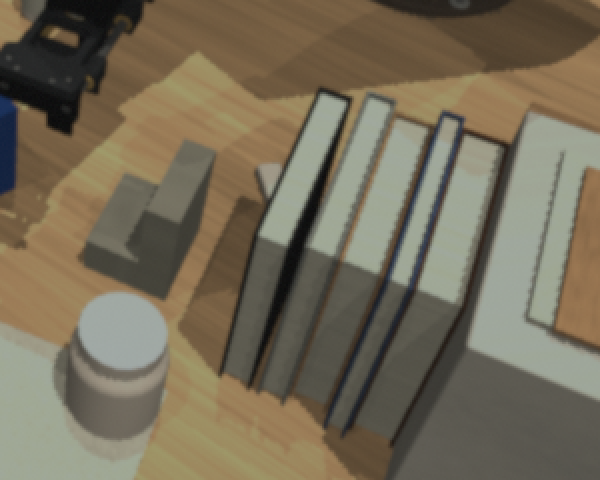

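View pics/t5.png

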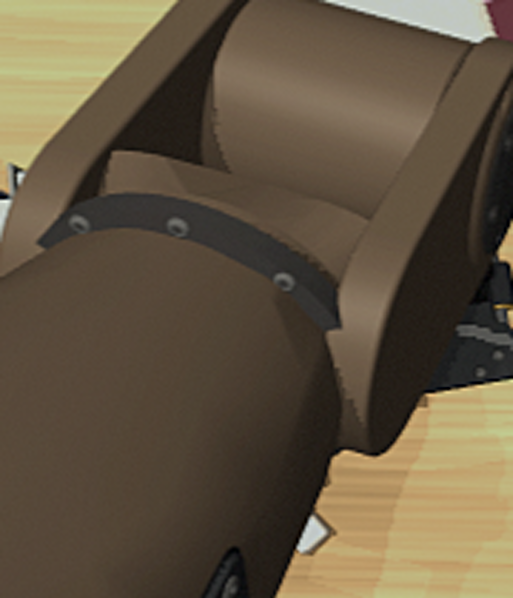

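The book is standing free, with its top edge from about (318,90) to (258,238) in the zoomed picture, and the bookend hasn't moved. I refit both poses from this view.

```bash
cat > fit2.py <<'E'
from geo import *
from scipy.optimize import least_squares
def run(Bp,Ep,rw=np.array([557.3,125.8]),ry=np.radians(11.3)):
    s=lambda q:np.array([340+q[0]/2,220+q[1]/2])
    def bp(p,l): return Rz(p[2])@(Rx(p[3])@(np.array(l,float)+[0,14,0]))+[p[0],p[1],0]
    def ep(p,l): return Rz(p[2])@np.array(l,float)+[p[0],p[1],0]
    for n,O,g,x0 in(("book",Bp,bp,[566,96,.2,0.]),("bookend",Ep,ep,[577,-13,.2])):
        f=lambda p:np.concatenate([proj("scene",g(p,l))-s(q) for q,l in O])
        r=least_squares(f,x0,loss="soft_l1").x
        c=g(r,(0,0,0)); c2=g(r,(0,40,0))
        T=Rz(ry).T[:2,:2]
        print(n,"origin row",(T@(c[:2]-rw)).round(1),"yaw rel row",np.degrees(r[2]-ry).round(2),"tilt",np.degrees(r[3:]).round(2),"face" ,(T@(c2[:2]-rw)).round(1)); print(f(r).reshape(-1,2).round(1).tolist())
E
python3 - <<'E'
from fit2 import *
run([((318,90),(-85,-14,200)),((258,238),(85,-14,200)),((287,247),(85,14,200)),((350,98),(-85,14,200)),((222,375),(85,-14,0)),((250,388),(85,14,0))],
[((182,140),(-45,10,115)),((214,152),(-45,40,115)),((183,228),(45,40,115)),((147,212),(45,10,115)),((125,175),(-45,-40,40)),((86,240),(45,-40,40)),((138,255),(45,10,40)),((165,298),(45,40,0)),((82,257),(45,-40,0))])
from go import *
delta(-8,-218,12,np.radians(12));delta(-8,-210,12)
E
```

```text
book origin row [  2.6 -17.1] yaw rel row 0.83 tilt [0.68] face [ 2.1 22.9]
[[-0.2, -2.8], [-1.6, -1.9], [2.9, 0.8], [1.0, -1.3], [-1.9, 1.1], [0.2, 1.5]]
bookend origin row [  -5.2 -137.2] yaw rel row 0.37 tilt [] face [ -5.4 -97.2]
[[1.0, -0.8], [1.3, -0.7], [-1.4, -2.0], [-0.4, -0.8], [-0.4, -1.3], [-0.2, 0.6], [-0.1, 4.0], [-0.1, 2.0], [0.5, 5.1]]
delta tool mm [143.6  -7.1  -8.9] rotvec [0.001 0.005 0.213] rows>= 3.0
delta tool mm [143.    6.1  -8.9] rotvec [0.001 0.005 0.003] rows>= 3.0
```

```bash
python3 -c "
from go import *
for p in((283,222),(325,250),(338,215),(295,200)): print((Rz(YAW).T@(rayz('top',p,80)-ROW)).round(0),(Rz(YAW).T@(rayz('top',p,0)-ROW)).round(0))"
```

```text
[   2. -284.   80.] [  19. -281.    0.]
[ -65. -353.   80.] [ -55. -357.    0.]
[  -3. -390.   80.] [  14. -397.    0.]
[  41. -313.   80.] [  61. -314.    0.]
```

Emit:
{"api": "step_arm", "payload": {
  "rows": [
    [0,13,-7,0,0,0],
    [45,0,0,0,0,0],
    [45,0,0,0,0,0],
    [40,0,0,0,0,0],
    [10,0,0,0,0,0],
    [0,0,0,0,0,0]
  ]
}}

```text
t: 7.08
eef_pos: [588.9, -66.0, 39.3]
tcp_rot: [-0.416, 1.562, -0.21]
ft_force: [-0.1, -0.7, 0.7]
opening: 0.527
```

```bash
python3 -c "
from go import *
show();delta(-6,-189,12,0.2)
import cv2
im=env.read_camera('scene');cv2.imwrite('pics/s6.png',im[220:460,340:640,::-1].repeat(2,0).repeat(2,1))"
```

```text
t 7.08 tip(row) [  -6.4 -194.4   14.4] F(row) [-0.3 -0.6  0.7] joints [-0.22  0.7   1.81  0.    0.62 -0.43] open 0.53
toolaxes in row
 [[ 0.008 -0.008  1.   ]
 [-0.003  1.     0.008]
 [-1.    -0.003  0.008]]
delta tool mm [2.9 0.3 0.5] rotvec [0.009 0.007 0.203] rows>= 2.0
```

View pics/s6.png

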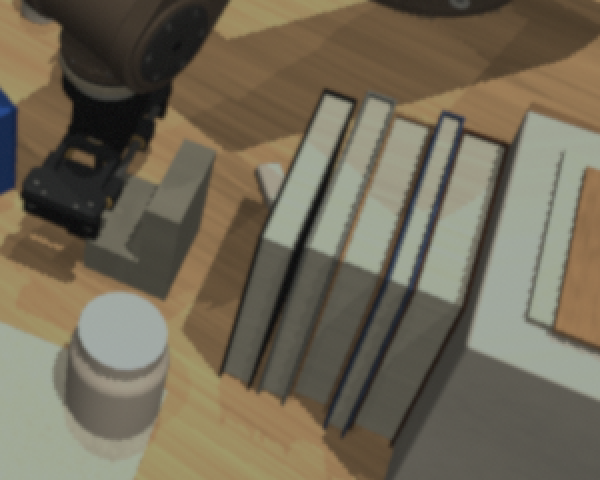

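The fingers are low behind the heel and clear of the blue look-alike. I tilt the hand back slightly, then push.

Emit:
{"api": "step_arm", "payload": {
  "rows": [
    [0,-1,0,0.009,0.007,0.1],
    [0,0,0,0,0,0.1],
    [0,6,0,0,0,0],
    [0,6,0,0,0,0]
  ]
}}

```text
t: 7.62
eef_pos: [589.8, -56.3, 48.9]
tcp_rot: [1.514, 1.375, 1.714]
ft_force: [0.5, -3.8, -0.6]
opening: 0.525
```

```bash
python3 -c "
from go import *
show();delta(-6,-125,13,0.2)"
```

```text
t 7.62 tip(row) [  -3.6 -180.1   24.4] F(row) [-0.3 -3.8 -0.6] joints [-0.28  0.71  1.77  0.26  0.76 -0.68] open 0.52
toolaxes in row
 [[ 0.01  -0.004  1.   ]
 [ 0.195  0.981  0.002]
 [-0.981  0.195  0.011]]
delta tool mm [21.8 51.7 -2.2] rotvec [0.004 0.01  0.004] rows>= 1.0
```

Emit:
{"api": "step_arm", "payload": {
  "rows": [
    [10,-5,-2,0,0,0],
    [1.6,7.8,0,0,0,0],
    [1.6,7.8,0,0,0,0],
    [1.6,7.8,0,0,0,0],
    [1.6,7.8,0,0,0,0]
  ]
}}

```text
t: 8.25
eef_pos: [582.4, -26.6, 38.0]
tcp_rot: [1.501, 1.377, 1.703]
ft_force: [1.8, -5.8, -0.4]
opening: 0.525
```

```bash
python3 -c "
from go import *
show();delta(-6,-120,13,0.2)
import cv2
im=env.read_camera('scene');cv2.imwrite('pics/s7.png',im[220:460,340:640,::-1].repeat(2,0).repeat(2,1))"
```

```text
t 8.25 tip(row) [  -5.  -149.6   13.5] F(row) [ 0.7 -6.  -0.4] joints [-0.24  0.72  1.8   0.28  0.71 -0.66] open 0.52
toolaxes in row
 [[ 0.013 -0.005  1.   ]
 [ 0.192  0.981  0.003]
 [-0.981  0.192  0.013]]
delta tool mm [ 6.1 28.8 -0.6] rotvec [0.005 0.013 0.007] rows>= 1.0
```

View pics/s7.png

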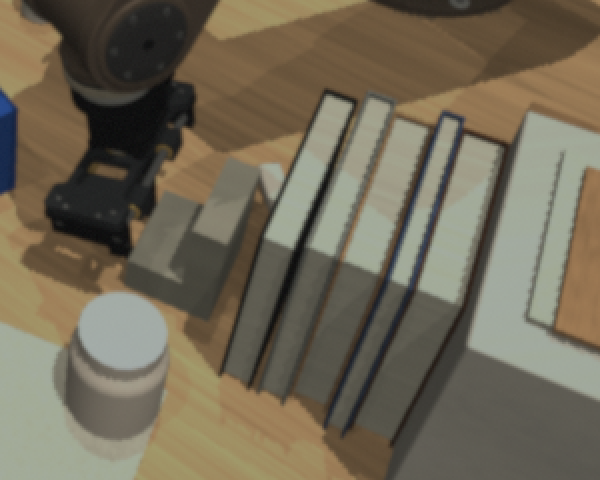

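The bookend slides square and the book still stands. I continue, slower near contact.

Emit:
{"api": "step_arm", "payload": {
  "rows": [
    [1.6,7.8,0,0,0,0],
    [1.2,6,0,0,0,0],
    [1.0,5,0,0,0,0],
    [0.8,4,0,0,0,0]
  ]
}}

```text
t: 8.8
eef_pos: [577.4, -1.8, 38.0]
tcp_rot: [1.5, 1.377, 1.702]
ft_force: [-0.2, -7.2, -1.0]
opening: 0.521
```

```bash
python3 -c "
from go import *
show()
import cv2
im=env.read_camera('scene');cv2.imwrite('pics/s8.png',im[220:460,340:640,::-1].repeat(2,0).repeat(2,1))"
```

```text
t 8.8 tip(row) [  -5.  -124.2   13.5] F(row) [-1.6 -7.1 -1. ] joints [-0.2   0.71  1.82  0.29  0.69 -0.63] open 0.52
toolaxes in row
 [[ 0.013 -0.006  1.   ]
 [ 0.192  0.981  0.003]
 [-0.981  0.192  0.014]]
```

View pics/s8.png

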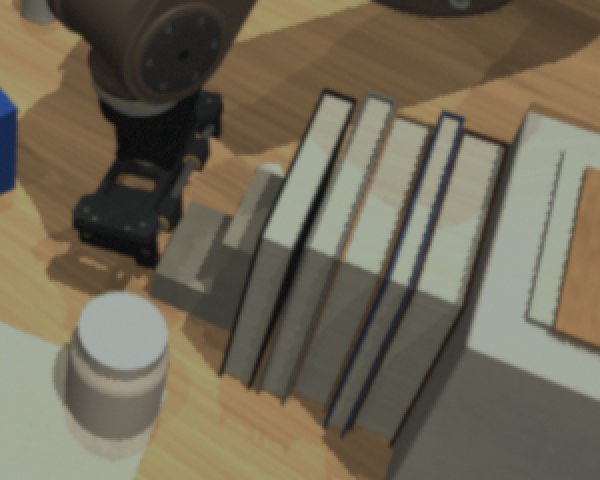

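Nearly touching the book. I go on in small steps and watch the force.

Emit:
{"api": "step_arm", "payload": {
  "rows": [
    [0.6,3,0,0,0,0],
    [0.6,3,0,0,0,0]
  ]
}}

```text
t: 9.1
eef_pos: [576.6, 3.6, 38.1]
tcp_rot: [1.492, 1.379, 1.694]
ft_force: [-0.5, -17.1, 0.4]
opening: 0.525
```

Emit:
{"api": "step_arm", "payload": {
  "rows": [
    [0.5,2.5,0,0,0,0],
    [0.5,2.5,0,0,0,0]
  ]
}}

```text
t: 9.35
eef_pos: [576.6, 4.1, 38.1]
tcp_rot: [1.475, 1.387, 1.679]
ft_force: [-2.2, -27.4, 0.9]
opening: 0.524
```

```bash
python3 -c "
from go import *
show()
import cv2
im=env.read_camera('scene');cv2.imwrite('pics/s9.png',im[220:460,340:640,::-1].repeat(2,0).repeat(2,1))"
```

```text
t 9.35 tip(row) [  -4.5 -118.6   13.5] F(row) [ -7.5 -26.4   0.9] joints [-0.18  0.71  1.83  0.28  0.68 -0.61] open 0.52
toolaxes in row
 [[ 0.016 -0.008  1.   ]
 [ 0.182  0.983  0.005]
 [-0.983  0.182  0.018]]
```

View pics/s9.png

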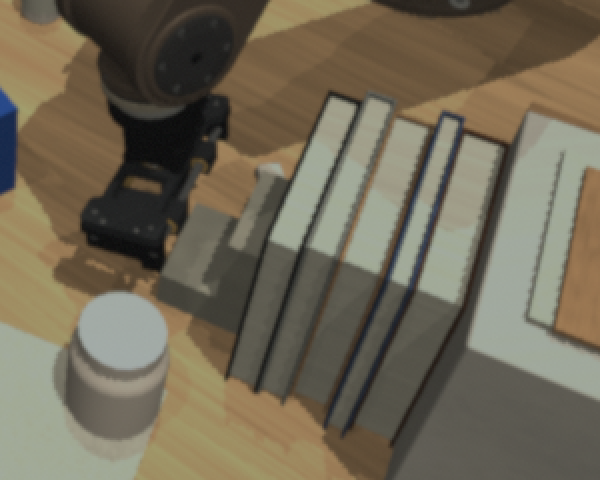

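It has stalled at 27 N with book and bookend tight on the row. I back away and lift clear.

Emit:
{"api": "step_arm", "payload": {
  "rows": [
    [-0.5,-3,0,0,0,0],
    [-2,-10,0,0,0,0],
    [-5,-25,0,0,0,0],
    [-40,-5,0,0,0,0],
    [-55,0,0,0,0,0],
    [-55,0,0,0,0,0],
    [-50,-20,-20,0,0,0],
    [0,-50,-20,0,0,0]
  ]
}}

```text
t: 10.4
eef_pos: [564.0, -152.1, 226.7]
tcp_rot: [1.499, 1.382, 1.707]
ft_force: [-0.3, 0.6, -0.3]
opening: 0.526
```

Emit:
{"api": "step_arm", "payload": {
  "rows": [
    [0,-55,-25,0,0,0],
    [0,-55,-25,0,0,0],
    [0,-55,-25,0,0,0],
    [0,-55,-25,0,0,0],
    [0,0,0,0,0,0]
  ]
}}

```text
t: 11.02
eef_pos: [507.6, -393.2, 183.2]
tcp_rot: [1.492, 1.379, 1.699]
ft_force: [-0.2, 0.4, -0.0]
opening: 0.525
```

```bash
python3 -c "
from go import *
show()
import cv2
for n in('scene','top'):
  im=env.read_camera(n);cv2.imwrite('pics/%s9.png'%n,im[:,:,::-1])
a=cv2.imread('pics/scene9.png')[220:460,340:640].repeat(2,0).repeat(2,1);cv2.imwrite('pics/s10.png',a)"
```

```text
t 11.03 tip(row) [-150.1 -494.5  158.7] F(row) [-0.1  0.4 -0. ] joints [-0.81  0.62  1.49  0.12  1.19 -1.07] open 0.52
toolaxes in row
 [[ 0.013 -0.011  1.   ]
 [ 0.19   0.982  0.008]
 [-0.982  0.19   0.015]]
```

View pics/s10.png

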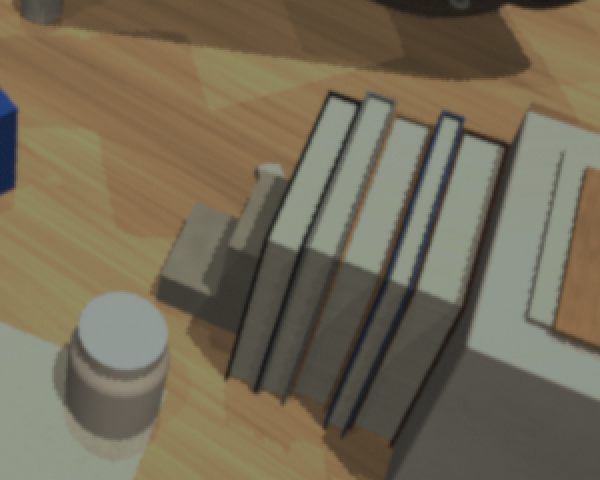

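View pics/top9.png

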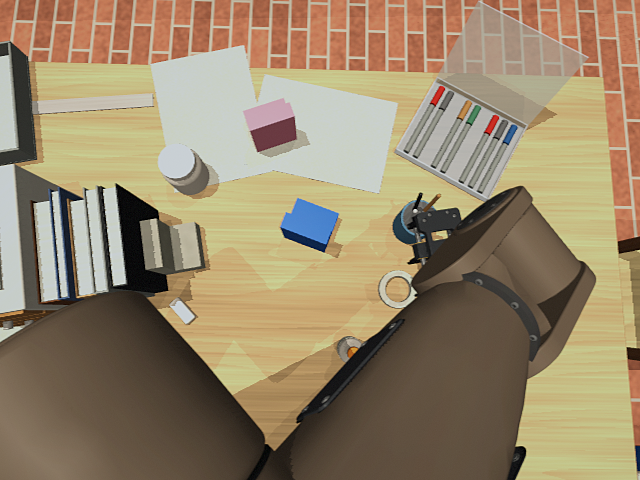

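The book and bookend are snug and square, but my retreat sank to 159 mm at the tips and the hand is now near the pen cup (about 415,220 in the top view). I'll check that before moving again.

View pics/scene9.png

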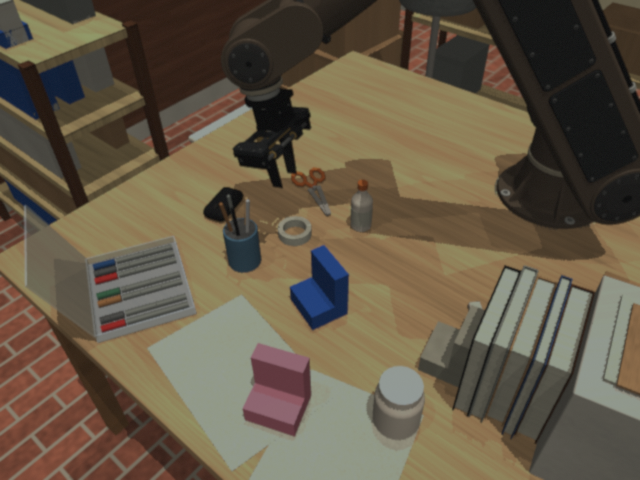

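```bash
python3 - <<'E'
from fit2 import *
run([((329,93),(-85,-14,200)),((268,238),(85,-14,200)),((299,248),(85,14,200)),((360,100),(-85,14,200)),((228,378),(85,-14,0)),((257,390),(85,14,0))],
[((258,170),(-45,10,115)),((230,240),(45,10,115)),((198,203),(-45,-40,40)),((160,275),(45,-40,40)),((208,293),(45,10,40)),((157,297),(45,-40,0)),((238,331),(45,40,0))])
E
```

```text
book origin row [  1.2 -10.3] yaw rel row 0.17 tilt [0.51] face [ 1.1 29.7]
[[-0.3, -3.2], [-2.0, -1.0], [1.6, 1.4], [1.4, -1.0], [-1.3, 0.3], [0.3, 1.4]]
bookend origin row [ -5.9 -66.9] yaw rel row -0.0 tilt [] face [ -5.9 -26.9]
[[1.9, -1.5], [-1.4, 1.2], [-1.3, -1.8], [-0.3, -1.8], [3.0, 0.7], [-1.2, 0.0], [1.2, 1.6]]
```

The cup is unmoved and the hand is clear of it. The fits put the bookend face at y ≈ -27 mm, the book about 0.5° off upright and both square. I raise the hand straight up and hand in.

Emit:
{"api": "step_arm", "payload": {
  "rows": [
    [-40,0,0,0,0,0],
    [-40,0,0,0,0,0],
    [0,0,0,0,0,0],
    [0,0,0,0,0,0]
  ]
}}

```text
t: 11.62
eef_pos: [513.0, -398.9, 265.6]
tcp_rot: [1.49, 1.376, 1.707]
ft_force: [0.5, 0.5, 0.3]
opening: 0.53
```

```bash
python3 -c "
from go import *
import cv2
show(); a=cv2.imread('pics/scene9.png').astype(int); b=env.read_camera('scene')[:,:,::-1].astype(int); print('diff book area',abs(a-b)[260:440,410:600].max(),'cup',abs(a-b)[215:270,215:265].max())
a0=cv2.imread('pics/scene0.png').astype(int)
for n,(u0,u1,v0,v1) in dict(cup=(222,262,220,270),jar=(370,425,370,435),mouse=(203,245,187,222),tape=(278,312,217,245),bottle=(350,374,180,230),sciss=(290,330,165,215)).items(): print(n,abs(a0-b)[v0:v1,u0:u1].mean().round(1))
print(env.job_done())"
```

```text
t 11.62 tip(row) [-146.  -501.   241.1] F(row) [0.6 0.4 0.3] joints [-0.81  0.56  1.37  0.12  1.37 -1.06] open 0.53
toolaxes in row
 [[ 0.012 -0.02   1.   ]
 [ 0.193  0.981  0.018]
 [-0.981  0.193  0.016]]
diff book area 18 cup 58
cup 6.9
jar 8.5
mouse 9.5
tape 11.7
bottle 15.3
sciss 28.8
the job is handed in; nothing more can be done
None
```

I pushed the sketchbook upright against the row with the fingertips, gripping and lifting nothing, and the bookend stayed where it was. I then backed off and the book stood by itself. After that I pushed the bookend low on its heel until it stalled tight at 27 N, took the hand away and handed in at about 11.6 s. `job_done()` gave no verdict.

**Final pose:** this comes from a scene-camera fit, good to about 3 mm.

| Check | Measured | Limit |
|---|---|---|
| Sketchbook tilt | about 0.5° | 3° |
| Sketchbook yaw to the row | 0.2° | 4.5° |
| Sketchbook y | about -10 mm | -20 to 0 mm |
| Bookend face y | about -27 mm | above -36 mm |
| Bookend yaw to the row | about 0° | 7° |
| Bookend offset from the sketchbook's middle | about 7 mm | 40 mm |

**Disagreement:** a 28 mm thick book standing against the row cannot have its centre nearer than y -14 mm or its outer cover nearer than -28 mm. So the fitted -10 and -27 are about 4 mm and 1 mm too close to the row. The fingertip position at the stall put the face at about -29 mm, which agrees with snug contact.

**Retreat:** my path sank towards the pen cup, with the fingertips down to 159 mm while the pens reach about 180 mm. The wrist force stayed near zero, and the cup looked unmoved in the pictures.

**Other things on the desk:** the first and last pictures show only small differences around the cup, jar, mouse, tape and bottle. The scissors area differed more (28.8 against 7–15 for the others). I put that down to the arm's shadow and did not look into it, since the hand passed well above them. The eraser was not compared between pictures, but it looked in place in the late top view.

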